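# Take a wound bobbin off the line winder in the finds room

## Task

Turn the winder's black selector knob to its three-dot mark, so that it clicks home there and swings the steel keeper clear; then slide the wound bobbin up off its spindle and lay it flat on the felt pad, and let go of it. Take it again by its middle and set it gently down, without dropping it, flat on the floor of the wooden tray with the finger cut-outs, either way round; leave the knob on three dots, don't wrench the bobbin against the keeper, and don't disturb the clay cups, bowl, calipers and eraser.

Things in the scene. Friction and masses are not known exactly. Their poses are not given: they have to be found in the camera images.
- winder: Grey winder box, fixed, 200 (x) x 340 (y) mm, top 50 mm above the table. Origin on the table; front (-x) faces the robot at yaw 0. In its frame (mm): box spans y -150 to 190; spindle at (0, -80), knob axis at (0, 110), keeper pivot post, 22 thick, at (30, 5). The tall spindle bars the gripper from the bobbin's middle: grip the bobbin near one end, best its -x end, away from the keeper.
- spindle_tip (a point): Top of the steel spindle, 193 mm above the table. The spindle is 14 mm thick and stands on a seat disc 60 mm across whose top, where the bobbin rests, is 65 mm above the table.
- knob (a joint): Angle of the selector knob (rad), growing clockwise from above. Four click positions: one dot 0, two dots 0.7, three dots 1.4, four dots 2.1 (rows of black dots on the winder's top, 62 mm from the knob axis). Between them it springs to the nearest. Starts at one or two dots; takes under 0.3 N m. At 0 the pointer looks to the winder's -x; the bar lies along (winder yaw - joint value).
- knob_grip (a point): Grip point on the knob's axis, 87 mm above the table. The knob is a black disc 60 mm across with an upright bar grip 57 x 14 mm that reaches from 64 to 94 mm above the table; a white line on one half of the bar is the pointer. Site x axis along the bar, the pointer at -x.
- keeper: Flat steel arm geared to the knob, turning the other way by the same angle. 18 mm wide, reaching 100 mm from its pivot; underside 113, top 125 mm above the table, 4 mm over the bobbin. Origin on the pivot; the arm points along its own -y. With the knob at 0 it points to the winder's -y, across the bobbin; at three dots about to the winder's +x, clear of it.
- bobbin: Oblong bobbin: a wooden core with pale cotton line wound round it, loose, 180 (x) x 50 (y) x 44 mm high, about 0.13 kg, with a 22 mm upright hole in the middle for the spindle. Origin at the centre of its underside, x along its length. Grip it across its 50 mm width. It must rise 130 mm to clear the spindle.
- pad: Flat felt pad, fixed, 220 (x) x 110 (y) x 4 mm. Origin at the centre of its underside.
- pad_top (a point): Centre of the pad's upper face, axes as the pad.
- tray: Wooden tray for one bobbin, fixed, 208 (x) x 76 (y) mm outside, 192 x 60 inside, floor 8 mm thick, walls 8 mm thick, tops 68 mm above the table, higher than the bobbin. Both long walls are cut out to the floor over the middle 84 mm for the fingers, so only a bobbin held by its middle can be lowered to the floor. Origin at the centre of its underside.
- tray_in (a point): Centre of the tray's inner floor, 8 mm above the table, axes as the tray.
- dome_a: Upturned clay cup, 84 mm across, 60 mm high, loose bystander, origin at the centre of its underside
- dome_b: Upturned clay cup, 76 mm across, 55 mm high, loose bystander, origin at the centre of its underside
- dome_c: Upturned clay cup, 80 mm across, 50 mm high, loose bystander, origin at the centre of its underside
- bowl: Open clay bowl, 130 mm across, 60 mm high, loose bystander, origin at the centre of its underside
- calipers: Flat plastic calipers, 180 mm along its own x, jaws to +y, at most 11 mm high, loose bystander, origin at the centre of its underside
- eraser: Eraser 60 x 25 x 14 mm, loose bystander, origin at the centre of its underside
There are look-alikes about, which are no part of the job. Several things have the shape of the bobbin; the one meant has the colours described above.

How it is judged:
On the way, in this order (a step that is already met when the one before it is completed fails the run):
1. the knob stands on its three-dot mark (1.4, within 0.15 rad) and the bobbin is still on the spindle (value of joint knob between 1.25 and 1.55 rad and distance of bobbin from where it was at the start of the episode below 0.02 m), for 0.3 s.
2. the bobbin lies flat on the felt pad, its middle over the pad, released and at rest (x of bobbin in the frame of pad_top between -0.1 and 0.1 m and y of bobbin in the frame of pad_top between -0.055 and 0.055 m and z of bobbin in the frame of pad_top between -0.004 and 0.005 m and angle between bobbin's own z axis and vertical below 0.08 rad and linear speed of bobbin below 0.03 m/s and contact force between the fingers and bobbin below 0.2 N), for 0.3 s.
At the end, for the whole second after the job is handed in: The bobbin lies flat (within 0.08 rad) on the tray's floor (within 5 mm), inside its walls (middle within 12 mm of the tray's middle, lengthways within 0.15 rad, either way round), released and at rest, and the knob stands on its three-dot mark (1.4, within 0.15 rad) (value of joint knob between 1.25 and 1.55 rad and x of bobbin in the frame of tray_in between -0.012 and 0.012 m and y of bobbin in the frame of tray_in between -0.012 and 0.012 m and z of bobbin in the frame of tray_in between -0.004 and 0.005 m and angle between bobbin's own z axis and vertical below 0.08 rad and angle between the x axis of bobbin and the x axis of tray, either way round below 0.15 rad and linear speed of bobbin below 0.03 m/s and contact force between the fingers and bobbin below 0.2 N); the robot touches nothing.
It fails at once if the bobbin is dropped: out of the fingers it moves faster than 0.5 m/s (a free fall of about 13 mm) (linear speed of bobbin above 0.5 m/s and contact force between the fingers and bobbin below 0.1 N).
It fails at once if the bobbin is wrenched against the keeper with more than 15 N (contact force between bobbin and keeper above 15 N).
It fails at once if a clay cup, the bowl, the calipers or the eraser is shifted by more than 30 mm (distance of any of dome_a, dome_b, dome_c, bowl, calipers, eraser from where it was at the start of the episode above 0.03 m).
It also fails if it takes over 72 s, if anything falls off the work surface, if the arm or the gripper's body presses on something with over 40 N, if the wrist force passes 120 N, or if a joint passes its speed limit or range.

## Robot

A 6-joint arm with a two-finger parallel gripper is mounted at the origin on the work surface. World frame = base frame: x ahead of the robot, y to its left, z up, the work surface at z = 0. Lengths are in m, angles in rad, forces in N, time in s.
With the tool pointing down it reaches from about 0.425 to 0.95 m from the base axis. Payload 3.5 kg.
Tool frame: the origin (TCP) lies at the very end of the fingers, on their centre line; the grasp point (between the pads) lies 19 mm behind it (ctrl.pinch_z is the distance from the TCP to the grasp point, in m); z points along the fingers, y is the line along which they close (so a half turn about z gives the same grasp; the last joint's range is limited). The gripper opens to 85 mm and grips with 20 to 120 N. Pads are 22 mm wide; open, the fingers measure 114 mm over their backs; the gripper's body (76 mm by 85 mm) begins 54 mm behind the grasp point. The pads swing forward as they close: fully open they stand 13 mm farther back than shut.
Start: joints at [-1.326, 0.286, 1.577, -0, 1.279, -0.15], TCP at [0.26, -0.623, 0.209] pointing down, gripper open.
Joint ranges: [-2.77, 2.77], [-0.9, 2.22], [0.21, 2.48], [-1.53, 4.67], [0.24, 2.81], [-2.84, 2.84]. Speed limits (rad/s): [2.79, 2.79, 3.14, 3.14, 3.14, 3.14].

## Interface

Orientations are given as a unit quaternion [x, y, z, w].
In Python, from plant import ctrl gives the robot as it stands. The module is installed in compiled form; this text tells all that it offers.
- The arm moves only by the shell command python3 -m crank 'ROWS' [OPENING] [FORCE]. ROWS is JSON, a list of rows, each a list of 6 numbers: the shift along the tool's x, y, z in cm, then the turn, a rotation vector about the tool's x, y, z in rad. In form: [[tx, ty, tz, rx, ry, rz], ...]. A call has 1 to 10 rows; each row is the pose to reach, as a shift and turn from the pose commanded when the call began, along the tool's axes at that moment; what a row does not reach only later rows make up. A row lasts 1/10 s, in which the tool goes at most 50 mm and 8.59 degrees, less where a joint would pass 70% of its speed; a pose out of reach is approached as far as the arm can. A call with a gripper value outside its range is refused whole. OPENING is the opening, from 0 (shut) to 1 (fully open), set as the call begins (- or left out, the last holds). The fingers move at their own pace and stop on an object; FORCE is the grip in N (left out, the last holds). Time passes only in rows, so rows that repeat a pose let the fingers close. It gives the time, the measured TCP pose, the force, the opening and the grip force at its end, in the units of the state.
- ctrl.get_state(): the state, without advancing time (a new reading comes with each control period).
- ctrl.read_camera(name): name is "side" or "top"; returns (picture, depth): 400x640x3 uint8, blue, green, red; 400x640 float32, m along the optical axis (not along the pixel's ray), 0 where there is no reading.
- ctrl.camera_info(name): a dict with "K" (3x3 intrinsics, pixels), "origin" and "orientation" of the camera in the world. Camera axes: x right, y down, z forward; pixel columns grow to the right and rows downward; lengths in m; the calibration is good to about 2 mm. A picture is of the moment at which its call begins. camera_info takes no time and is no camera call.
- ctrl.sign_off(): hands the job in; it is judged then, once.
The state is a dict: "time": time; "qpos": joint angles; "dq": joint speeds; "joint_efforts": joint torques, N m; "eef_pos": TCP position; "tcp_rot": TCP orientation; "contact_force": force on the tool from outside, world axes, zero at the start; "wrist_torque": the same for the moment, N m; "opening": opening from 0.0 (shut) to 1.0 (fully open); "finger_force": force on a finger pad.
Only numpy, scipy, OpenCV 4.12 (cv2) and the standard library are available. Lean on these libraries where they do the work, as an engineer would, in place of code of your own. Each camera call takes 0.05 s, during which the arm holds its last target. There are 200 camera calls.

## Working session

There is one attempt and no reset: what is moved stays moved. The work goes in short steps, Python scripts to look and compute and a shell command to move; the robot and the scene stay as the last step left them, time stands still between calls to the robot, and variables do not carry over. Pictures are saved under pics/ and viewed, at most 11 in all, crops included, and the job is handed in when it is done.

```bash
mkdir -p pics
cat > h.py <<'E'
import numpy as np, cv2
from scipy.spatial.transform import Rotation as R
from plant import ctrl
def cam(n):
    im,d=ctrl.read_camera(n); np.savez(f'{n}.npz',im=im,d=d); return im,d
def cloud(n,d):
    i=ctrl.camera_info(n);K=np.array(i['K']);o=np.array(i['orientation'])
    Rm=R.from_quat(o).as_matrix() if o.size==4 else o.reshape(3,3)
    v,u=np.mgrid[:d.shape[0],:d.shape[1]]
    p=np.stack([(u-K[0,2])/K[0,0]*d,(v-K[1,2])/K[1,1]*d,d],-1)
    return p@Rm.T+np.array(i['origin'])
E
python3 - <<'E'
from h import *
for n in('top','side'):
    im,d=cam(n); cv2.imwrite(f'pics/{n}0.png',im)
    print(n,ctrl.camera_info(n))
s=ctrl.get_state();print(s)
E
```

```text
top {'K': array([[370.08388596,   0.        , 317.76430093],
       [  0.        , 370.08388596, 198.11301329],
       [  0.        ,   0.        ,   1.        ]]), 'origin': array([0.32646982, 0.09807352, 1.39652571]), 'orientation': array([ 0.71220061, -0.69787278,  0.05319489, -0.05398307])}
side {'K': array([[454.52799437,   0.        , 329.72339513],
       [  0.        , 454.52799437, 194.6990481 ],
       [  0.        ,   0.        ,   1.        ]]), 'origin': array([ 0.48571113, -0.93664742,  1.02791769]), 'orientation': array([ 0.90541979, -0.01510416,  0.01074384, -0.42411254])}
{'time': 0.1, 'qpos': array([-1.32599172e+00,  2.87152161e-01,  1.57805052e+00,  1.82195166e-05,
        1.27859525e+00, -1.50032450e-01]), 'dq': array([ 0.00028767, -0.00110738, -0.00313631,  0.00127649,  0.00084869,
       -0.00119576]), 'joint_efforts': array([ 1.05020008e-03, -4.07292473e+01, -2.93699616e+01, -1.50714736e-04,
        3.41941726e-03,  4.43329666e-07]), 'eef_pos': array([ 0.25949657, -0.62242394,  0.2080247 ]), 'tcp_rot': array([ 9.80576092e-01,  1.96135954e-01, -4.35190826e-05, -1.10181067e-03]), 'contact_force': array([-0.05608545, -0.77602345,  1.01212481]), 'wrist_torque': array([ 0.01819722, -0.03616524, -0.0666683 ]), 'finger_force': 0.0, 'opening': 0.9979508675201781}
```

View pics/top0.png

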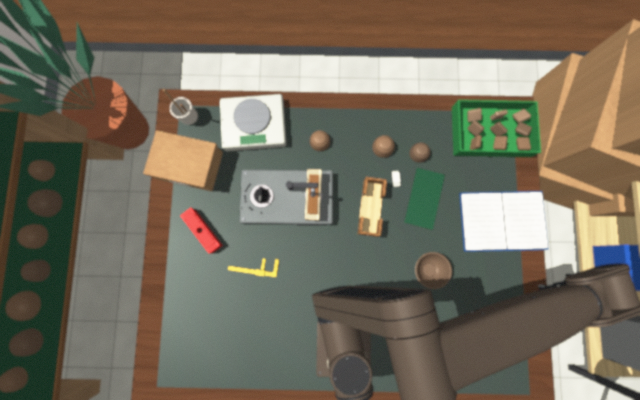

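View pics/side0.png

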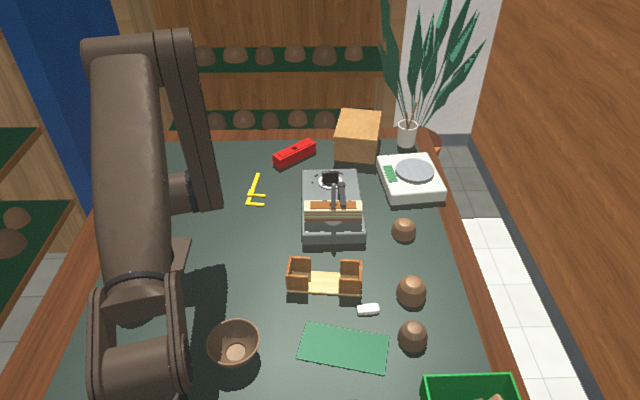

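The top view shows the winder around (287,197) with the bobbin at (314,194) under the keeper. The knob is at (262,195), tray (372,207), pad (425,198), eraser (396,179), bowl (434,270), calipers (255,269) and cups at (319,140), (384,146) and (421,152). I'll measure them now.

```bash
cat > meas.py <<'E'
from h import *
P={};I={}
for n in('top','side'):
    z=np.load(n+'.npz');P[n]=cloud(n,z['d']);I[n]=z['im']
def rect(p,name):
    c,s,a=cv2.minAreaRect((p[:,:2]*1000).astype(np.float32)); print(name,len(p),np.round(c,1),np.round(s,1),round(a,1),'z',np.round(np.median(p[:,2]),3))
def box(n,c0,c1,r0,r1,z0,z1,f=None):
    q=P[n][r0:r1,c0:c1];m=(q[...,2]>z0)&(q[...,2]<z1)
    if f is not None: m&=f(I[n][r0:r1,c0:c1].astype(int))
    m=cv2.morphologyEx(m.astype(np.uint8),cv2.MORPH_OPEN,np.ones((2,2)))>0
    return q[m]
if __name__=='__main__':
    g=lambda i:(i[...,1]>i[...,2]+18)&(i[...,1]>i[...,0]+5)
    rect(box('top',400,450,160,235,-.01,.02,g),'pad top');rect(box('side',290,400,315,380,-.01,.02,g),'pad side')
    rect(box('top',350,395,170,245,.055,.08),'tray top');rect(box('side',275,375,250,305,.055,.08),'tray side')
    rect(box('top',230,345,160,235,.04,.056),'winder top');rect(box('side',290,375,160,250,.04,.056),'winder side')
    rect(box('top',290,335,160,230,.1,.112),'bobbin top');rect(box('side',290,375,190,225,.1,.112),'bobbin side')
    rect(box('top',240,290,175,215,.08,.1),'knob top');rect(box('side',310,350,165,195,.08,.1),'knob side')
    rect(box('top',270,335,170,210,.117,.133),'keeper');rect(box('side',290,375,170,225,.117,.133),'keeper side')
    for n,b in dict(da=(305,335,125,155),db=(370,398,132,160),dc=(408,434,140,165),bowl=(412,458,250,292),eraser=(388,404,168,190),cal=(225,282,255,280)).items():
        rect(box('top',*b,.006,.1),n)
    for n,(c0,c1,r0,r1,k) in dict(top=(225,345,150,240,6),side=(290,375,160,260,6)).items():
        cv2.imwrite(f'pics/{n}_w.png',cv2.resize(I[n][r0:r1,c0:c1],None,fx=k,fy=k,interpolation=cv2.INTER_CUBIC))
E
python3 meas.py
```

```text
pad top 1812 [ 436.  -186.5] [214.6 571. ] 41.6 z 0.002
pad side 3536 [ 484.9 -584. ] [684.9 221.9] 76.3 z 0.003
tray top 259 [445.9 -69.5] [159.4 379.4] 58.3 z 0.063
tray side 519 [ 466.2 -466.3] [929.1 209.1] 83.1 z 0.062
winder top 3660 [483.4 216. ] [317.  339.1] 0.8 z 0.049
winder side 2351 [ 550.4 -252.5] [ 207.2 1366.8] 0.6 z 0.049
bobbin top 565 [482.  118.2] [ 49.8 309.7] 88.3 z 0.107
bobbin side 592 [550.6 175.2] [170.  189.8] 88.0 z 0.107
knob top 67 [533.7 307.3] [12.6 53.1] 87.9 z 0.09
knob side 82 [553.8 321.1] [83.7 40.2] 44.7 z 0.087
keeper 145 [451.5 156.1] [253.2 108.7] 1.7 z 0.12
keeper side 158 [580.9 197.3] [191.8  42.7] 75.3 z 0.12
da 326 [558.2  93.9] [463.3  73.8] 0.4 z 0.039
db 370 [564.6 -24. ] [ 79.7 529.3] 54.3 z 0.048
dc 319 [ 716.5 -291.5] [64.5 83.6] 0.1 z 0.043
bowl 937 [ 320.6 -158.1] [496.2 128. ] 74.2 z 0.029
eraser 105 [ 615.4 -199.1] [54.3 30.3] 6.6 z 0.012
cal 49 [253.9 292. ] [18.9 61.7] 1.3 z 0.008
```

```bash
python3 - <<'E'
s=open('meas.py').read()
s=s.replace("def rect(p,name):","def rect(p,name):\n    p=p[np.abs(p[:,:2]-np.median(p[:,:2],0)).max(1)<.22]\n    from scipy.spatial import cKDTree\n    k=np.array([len(x) for x in cKDTree(p[:,:2]).query_ball_point(p[:,:2],.009)]);p=p[k>=4]")
open('meas.py','w').write(s)
E
python3 meas.py
```

```text
pad top 1805 [ 545.6 -308. ] [120.7 230.5] 75.6 z 0.002
pad side 3523 [ 552.5 -306.9] [114.4 221.9] 76.4 z 0.003
tray top 251 [ 506.7 -106.1] [ 87.7 213.9] 83.5 z 0.063
tray side 504 [512.9 -75. ] [130.2 209.8] 84.0 z 0.062
winder top 3657 [480.7 216. ] [311.7 339.1] 0.8 z 0.049
winder side 2293 [544.9 233.3] [206.2 378.3] 0.6 z 0.049
bobbin top 561 [539.6 116.6] [ 49.8 184.1] 88.4 z 0.107
bobbin side 579 [541.2 115.9] [ 50.8 175.1] 88.0 z 0.107
knob top 67 [533.7 307.3] [12.6 53.1] 87.9 z 0.09
knob side 79 [540.1 302.5] [16.1 51.9] 89.3 z 0.087
keeper 142 [568.  159.5] [ 21.7 108.8] 2.7 z 0.12
keeper side 144 [570.2 156.7] [107.9  42.7] 75.3 z 0.12
da 325 [756.   95.2] [67.7 73.9] 0.5 z 0.039
db 364 [ 736.9 -148.2] [81.3 72.8] 61.4 z 0.048
dc 316 [ 716.4 -287.8] [78.  65.3] 67.8 z 0.043
bowl 927 [ 271.6 -324.5] [146.4 124.8] 59.1 z 0.029
eraser 105 [ 615.4 -199.1] [54.3 30.3] 6.6 z 0.012
cal 49 [253.9 292. ] [18.9 61.7] 1.3 z 0.008
```

View pics/top_w.png

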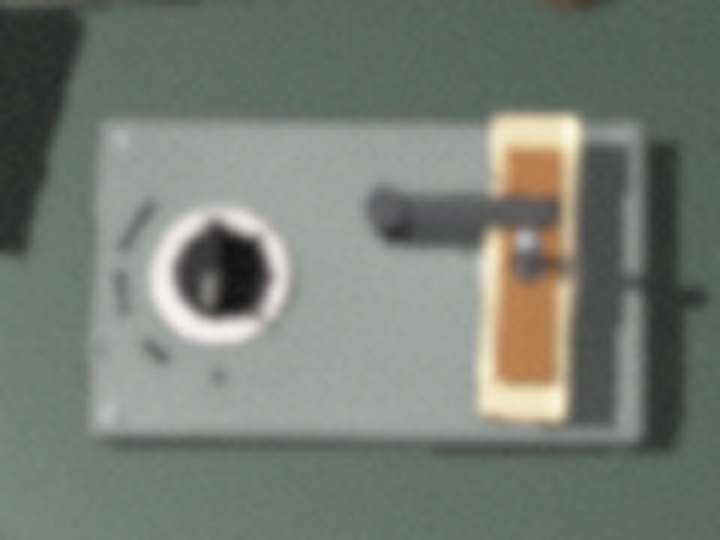

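View pics/side_w.png

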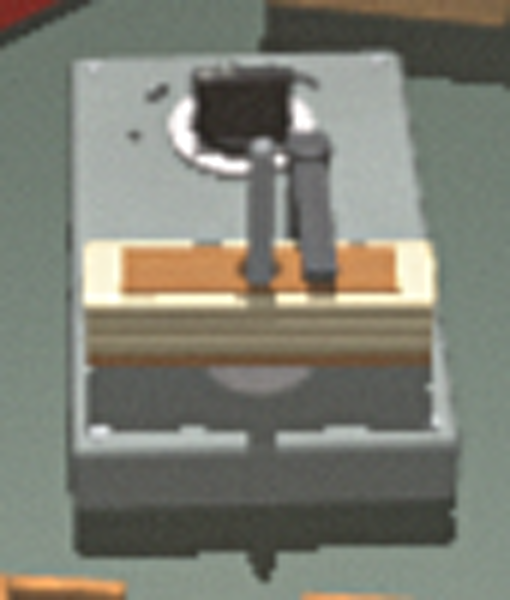

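The crops show the knob pointer at the single dot (one dot below, white tick at (207,290) in the crop), the keeper across the bobbin, and the spindle through its middle. I'll refine the ring centre, tray and yaw.

```bash
python3 - <<'E' 2>&1
from meas import *
def cast(n,u,v,z):
    i=ctrl.camera_info(n);K=i['K'];Rm=R.from_quat(i['orientation']).as_matrix();o=i['origin']
    r=Rm@np.array([(u-K[0,2])/K[0,0],(v-K[1,2])/K[1,1],1]);return (o+r*(z-o[2])/r[2])[:2]*1000
for n,(c0,c1,r0,r1) in dict(top=(240,285,175,215),side=(310,350,165,195)).items():
    g=I[n][r0:r1,c0:c1].min(-1); m=(g>190).astype(np.uint8)
    pts=np.argwhere(m)[:,::-1]+[c0,r0]
    h=cv2.convexHull(pts.astype(np.float32));w=np.array([cast(n,*p,.05) for p in h[:,0]])
    print(n,'ring',cv2.minEnclosingCircle(w.astype(np.float32)),cv2.minAreaRect(w.astype(np.float32)))
# winder edges
p=np.concatenate([box('top',230,345,160,235,.045,.054)])
def edge(p,ax,lo,hi,pc,rng):
    q=p[(p[:,ax]>lo)&(p[:,ax]<hi)&(p[:,1-ax]>rng[0])&(p[:,1-ax]<rng[1])];b=np.arange(lo,hi,.01);X=[];Y=[]
    for s in b:
        v=q[(q[:,ax]>=s)&(q[:,ax]<s+.01)][:,1-ax]
        if len(v)>5: X.append(s+.005);Y.append(np.percentile(v,pc))
    f=np.polyfit(X,Y,1);r=np.abs(np.polyval(f,X)-Y);k=r<=np.percentile(r,80);f=np.polyfit(np.array(X)[k],np.array(Y)[k],1)
    print(ax,pc,'slope',f[0],'at mid',np.polyval(f,(lo+hi)/2),(lo+hi)/2)
edge(p,1,.1,.36,3,(.4,.68));edge(p,1,.18,.36,97,(.4,.68));edge(p,0,.46,.62,97,(.3,.42))
for n,b in dict(top=(350,395,170,245),side=(275,375,250,305)).items():
    q=box(n,*b,.058,.075);q=q[(q[:,0]>.36)&(q[:,0]<.64)&(q[:,1]>-.17)&(q[:,1]<-.01)]
    y=np.median(q[:,1]);
    for t in range(3): rect(q,n+' tray') if t==0 else None
    # template fit: 4 corner pieces
    from scipy.optimize import minimize
    def cost(a):
        c,s=np.cos(a[2]),np.sin(a[2]);d=q[:,:2]-a[:2];x=np.abs(d[:,0]*c+d[:,1]*s);yy=np.abs(-d[:,0]*s+d[:,1]*c)
        e1=np.hypot(np.maximum(np.abs(x-.1)-.004,0),np.maximum(yy-.038,0))
        e2=np.hypot(np.maximum(np.abs(yy-.034)-.004,0),np.maximum(np.maximum(.042-x,x-.104),0))
        return np.minimum(np.minimum(e1,e2),.01).mean()
    best=min((minimize(cost,[.51+dx,-.1+dy,-.11+da],method='Nelder-Mead',options=dict(xatol=1e-5,fatol=1e-9,initial_simplex=np.array([.51+dx,-.1+dy,-.11+da])+np.array([[0,0,0],[.01,0,0],[0,.01,0],[0,0,.05]]))) for dx in(-.01,.01) for dy in(-.01,.01,.02) for da in(-.04,.04)),key=lambda r:r.fun)
    print(n,best.x,best.fun,len(q))
E
```

```text
top ring ((537.9707641601562, 310.9061584472656), 42.91660690307617) ((537.9679565429688, 311.0238952636719), (78.35910034179688, 81.48367309570312), 1.1670438051223755)
side ring ((538.0067138671875, 313.828857421875), 42.897220611572266) ((538.5903930664062, 305.79913330078125), (67.4920654296875, 84.00605010986328), 88.40739440917969)
1 3 slope 0.01309974409933411 at mid 0.44036895070875276 0.22999999999999998
1 97 slope 0.04411642690153401 at mid 0.6229577865104953 0.27
0 97 slope 0.013636919221377082 at mid 0.38193861120338635 0.54
top tray 240 [ 506.7 -106.1] [ 87.7 213.9] 83.5 z 0.063
top [ 0.50289769 -0.10333366 -0.11641558] 0.0016273688379659964 247
side tray 434 [512.9 -75. ] [130.2 209.8] 84.0 z 0.064
side [ 0.5098017  -0.10104497 -0.11552151] 0.00044237095782439194 442
```

```bash
cat > row.py <<'E'
import sys
from h import *
# usage: row.py x y z yaw(tool x dir)  -> row in tool axes from current pose
x,y,z,w=map(float,sys.argv[1:5]);s=ctrl.get_state()
C=R.from_quat(s['tcp_rot']);T=R.from_matrix([[np.cos(w),np.sin(w),0],[np.sin(w),-np.cos(w),0],[0,0,-1]])
print(np.round(np.r_[C.inv().apply(np.array([x,y,z])-s['eef_pos'])*100,(C.inv()*T).as_rotvec()],3).tolist(),'t',s['time'])
E
python3 row.py .55 -.33 .28 1.6
```

```text
[38.066, -15.834, -7.15, -0.002, -0.002, -1.205] t 0.1
```

```bash
python3 -m crank '[[38,-15.8,-7.2,0,0,-1.2],[38,-15.8,-7.2,0,0,-1.2],[38,-15.8,-7.2,0,0,-1.2],[38,-15.8,-7.2,0,0,-1.2],[38,-15.8,-7.2,0,0,-1.2],[38,-15.8,-7.2,0,0,-1.2],[38,-15.8,-7.2,0,0,-1.2],[38,-15.8,-7.2,0,0,-1.2],[38,-15.8,-7.2,0,0,-1.2],[38,-15.8,-7.2,0,0,-1.2]]' 1; python3 row.py .55 .1 .28 3.12
```

```text
time: 1.1
eef_pos: [0.5512, -0.3291, 0.2815]
tcp_rot: [0.698, 0.716, 0.0, 0.0]
contact_force: [-0.6, -0.2, 0.0]
opening: 1.001
finger_force: 0.0
[42.895, 1.026, 0.14, 0.0, 0.0, -1.523] t 1.1
```

```bash
python3 -m crank '[[43,1,0,0,0,-1.5],[43,1,0,0,0,-1.5],[43,1,0,0,0,-1.5],[43,1,0,0,0,-1.5],[43,1,0,0,0,-1.5],[43,1,0,0,0,-1.5],[43,1,0,0,0,-1.5],[43,1,0,0,0,-1.5],[43,1,0,0,0,-1.5],[43,1,0,0,0,-1.5]]'; python3 row.py .540 .308 .14 3.12
```

```text
time: 2.1
eef_pos: [0.5486, 0.1009, 0.2805]
tcp_rot: [0.019, 1.0, 0.0, -0.001]
contact_force: [-0.8, 0.4, -0.1]
opening: 1.001
finger_force: 0.0
[1.643, 20.657, 14.053, 0.0, -0.001, -0.017] t 2.1
```

```bash
python3 -m crank '[[1.6,20.7,0,0,0,-0.02],[1.6,20.7,0,0,0,-0.02],[1.6,20.7,0,0,0,-0.02],[1.6,20.7,0,0,0,-0.02],[1.6,20.7,0,0,0,-0.02],[1.6,20.7,14,0,0,-0.02],[1.6,20.7,14,0,0,-0.02],[1.6,20.7,14,0,0,-0.02],[1.6,20.7,14,0,0,-0.02],[1.6,20.7,14,0,0,-0.02]]'
python3 - <<'E'
from h import *
im,d=cam('side'); cv2.imwrite('pics/side1.png',cv2.resize(im[90:250,260:420],None,fx=3.5,fy=3.5,interpolation=cv2.INTER_CUBIC))
im,d=cam('top')
E
python3 row.py .540 .308 .070 3.12
```

```text
time: 3.1
eef_pos: [0.5434, 0.305, 0.1411]
tcp_rot: [0.015, 1.0, -0.001, -0.001]
contact_force: [0.5, 0.8, 0.3]
opening: 0.999
finger_force: 0.0
[0.583, 0.136, 7.475, 0.002, 0.005, -0.007] t 3.2
```

View pics/side1.png

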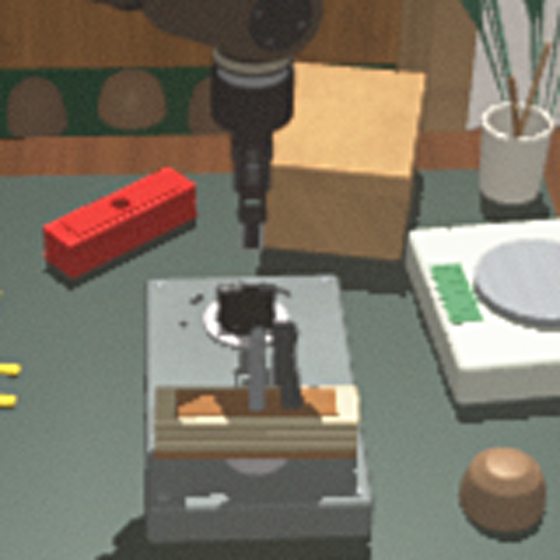

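The gripper hangs over the knob, with both fingers either side of the bar. I'll descend and close.

```bash
python3 -m crank '[[0,0.1,4,0,0,0],[0,0.1,7,0,0,0],[0,0.1,7,0,0,0],[0,0.1,7,0,0,0],[0,0.1,7,0,0,0]]'; python3 row.py .540 .308 .070 3.12;  python3 -m crank '[[0,0,0,0,0,0],[0,0,0,0,0,0],[0,0,0,0,0,0],[0,0,0,0,0,0],[0,0,0,0,0,0],[0,0,0,0,0,0],[0,0,0,0,0,0],[0,0,0,0,0,0]]' 0 30
```

```text
time: 3.7
eef_pos: [0.5455, 0.3084, 0.0751]
tcp_rot: [0.013, 1.0, 0.001, 0.003]
contact_force: [-0.5, 0.3, 1.0]
opening: 0.999
finger_force: 0.0
[0.553, -0.055, 0.51, 0.002, 0.006, -0.005] t 3.7
time: 4.5
eef_pos: [0.5432, 0.3089, 0.0717]
tcp_rot: [0.014, 1.0, 0.001, 0.0]
contact_force: [-0.7, 5.3, 0.6]
opening: 0.124
finger_force: 29.3
```

```bash
python3 -m crank '[[0,0,0,0,0,0.15],[0,0,0,0,0,0.3],[0,0,0,0,0,0.45],[0,0,0,0,0,0.6],[0,0,0,0,0,0.75],[0,0,0,0,0,0.9],[0,0,0,0,0,1.05],[0,0,0,0,0,1.2],[0,0,0,0,0,1.35],[0,0,0,0,0,1.43]]'; python3 -m crank '[[0,0,0,0,0,0],[0,0,0,0,0,0],[0,0,0,0,0,-0.03]]'
python3 - <<'E'
from h import *
im,d=cam('side'); cv2.imwrite('pics/side2.png',cv2.resize(im[120:250,270:400],None,fx=4,fy=4,interpolation=cv2.INTER_CUBIC))
E
```

```text
time: 5.5
eef_pos: [0.5402, 0.3056, 0.0715]
tcp_rot: [0.667, 0.745, -0.005, -0.001]
contact_force: [-7.6, -4.1, 8.3]
opening: 0.127
finger_force: 33.1
time: 5.8
eef_pos: [0.5403, 0.3056, 0.0715]
tcp_rot: [0.654, 0.757, -0.005, -0.001]
contact_force: [-7.5, -3.4, 7.4]
opening: 0.122
finger_force: 32.9
```

View pics/side2.png

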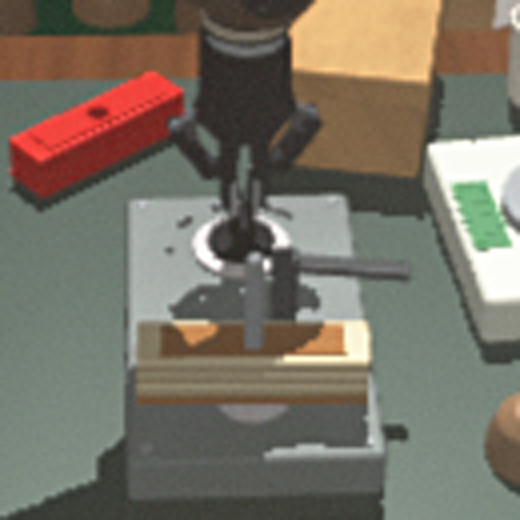

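The keeper has swung out to +x, clear of the bobbin, after a turn of about 1.40. Release and rise.

```bash
python3 -m crank '[[0,0,0,0,0,0],[0,0,0,0,0,0],[0,0,0,0,0,0],[0,0,0,0,0,0],[0,0,-5,0,0,0],[0,0,-10,0,0,0],[0,0,-15,0,0,0],[0,0,-17,0,0,0],[0,0,-17,0,0,0]]' 1; python3 row.py .477 .118 .24 3.12
python3 - <<'E'
from h import *; import meas as M
i=M.box
for n in('top','side'):
    im,d=cam(n);M.P[n]=cloud(n,d);M.I[n]=im
M.rect(i('side',290,375,170,225,.117,.133),'keeper side')
M.rect(i('side',290,375,190,225,.1,.112),'bobbin side')
M.rect(i('side',310,350,165,195,.08,.1),'knob side')
M.rect(i('top',290,335,160,230,.1,.112),'bobbin top')
E
```

```text
time: 6.75
eef_pos: [0.5455, 0.3085, 0.2472]
tcp_rot: [0.654, 0.756, 0.004, 0.003]
contact_force: [-0.2, -0.4, -0.2]
opening: 0.996
finger_force: 0.0
[-17.869, -9.521, 0.589, 0.01, 0.005, -1.405] t 6.75
keeper side 139 [585.1 178.7] [150.1  73.8] 30.2 z 0.12
bobbin side 635 [571.  131.3] [239.6 123.6] 28.5 z 0.108
knob side 63 [552.6 260.1] [ 18.4 142.5] 17.0 z 0.092
bobbin top 605 [539.8 116.7] [ 49.9 183.9] 88.4 z 0.108
```

```bash
python3 -m crank '[[-17.9,-9.5,0,0,0,-1.4],[-17.9,-9.5,0,0,0,-1.4],[-17.9,-9.5,0,0,0,-1.4],[-17.9,-9.5,0,0,0,-1.4],[-17.9,-9.5,0,0,0,-1.4],[-17.9,-9.5,0,0,0,-1.4],[-17.9,-9.5,0,0,0,-1.4],[-17.9,-9.5,0,0,0,-1.4],[-17.9,-9.5,0,0,0,-1.4],[-17.9,-9.5,0,0,0,-1.4]]';python3 -m crank '[[0,0,0,0,0,0],[0,0,0,0,0,0],[0,0,0,0,0,0]]'; python3 row.py .476 .1184 .076 3.11
python3 - <<'E'
from h import *; import meas as M
im,d=cam('side');M.P['side']=cloud('side',d);M.I['side']=im
cv2.imwrite('pics/side3.png',cv2.resize(im[120:250,260:410],None,fx=4,fy=4,interpolation=cv2.INTER_CUBIC))
E
```

```text
time: 7.85
eef_pos: [0.4732, 0.1166, 0.2379]
tcp_rot: [0.011, 1.0, -0.0, -0.003]
contact_force: [0.2, 0.1, 0.1]
opening: 0.997
finger_force: 0.0
time: 8.15
eef_pos: [0.4742, 0.1168, 0.2402]
tcp_rot: [0.014, 1.0, -0.0, -0.001]
contact_force: [0.0, -0.2, 0.3]
opening: 0.999
finger_force: 0.0
[-0.208, 0.167, 16.415, -0.0, -0.002, 0.004] t 8.15
```

View pics/side3.png

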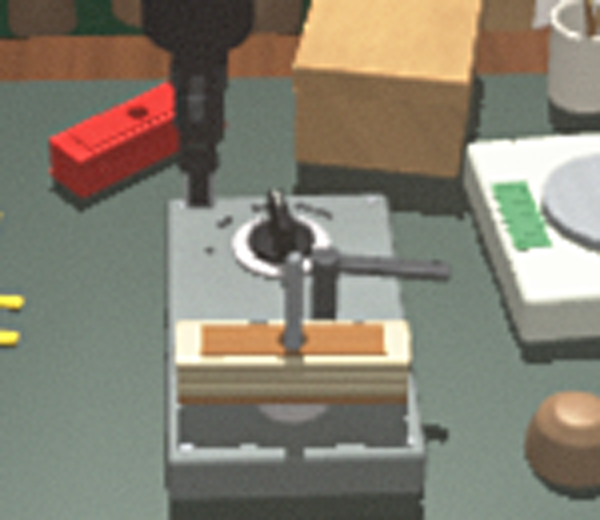

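The knob points at three dots, the keeper is clear at +x, and the gripper is over the bobbin's -x end. Next I'll descend and grip.

```bash
python3 -m crank '[[-0.2,0.2,5,0,0,0],[-0.2,0.2,9,0,0,0],[-0.2,0.2,13,0,0,0],[-0.2,0.2,16.4,0,0,0],[-0.2,0.2,16.4,0,0,0],[-0.2,0.2,16.4,0,0,0],[-0.2,0.2,16.4,0,0,0]]' && python3 -m crank '[[0,0,0,0,0,0],[0,0,0,0,0,0],[0,0,0,0,0,0],[0,0,0,0,0,0],[0,0,0,0,0,0],[0,0,0,0,0,0],[0,0,0,0,0,0]]' 0 20;python3 -m crank '[[0,0,0,0,0,0],[0,0,0,0,0,0],[0,0,0,0,0,0]]' 0 60
```

```text
time: 8.9
eef_pos: [0.4787, 0.1188, 0.0798]
tcp_rot: [0.013, 1.0, 0.0, 0.002]
contact_force: [-0.1, 0.4, 0.4]
opening: 1.003
finger_force: 0.0
time: 9.6
eef_pos: [0.477, 0.1189, 0.0782]
tcp_rot: [0.013, 1.0, 0.0, 0.0]
contact_force: [-2.8, 0.7, 6.5]
opening: 0.577
finger_force: 22.1
time: 9.9
eef_pos: [0.4772, 0.1188, 0.0787]
tcp_rot: [0.013, 1.0, 0.0, 0.0]
contact_force: [-2.6, -0.3, 7.9]
opening: 0.559
finger_force: 60.0
```

```bash
python3 -m crank '[[0,0,-1,0,0,0],[0,0,-2,0,0,0],[0,0,-3,0,0,0],[0,0,-3,0,0,0]]'; python3 -m crank '[[0,0,-2,0,0,0],[0,0,-4,0,0,0],[0,0,-6,0,0,0],[0,0,-8,0,0,0],[0,0,-10,0,0,0],[0,0,-12,0,0,0],[0,0,-13.5,0,0,0],[0,0,-13.5,0,0,0]]'
python3 - <<'E'
from h import *
im,d=cam('side'); cv2.imwrite('pics/side4.png',cv2.resize(im[100:250,240:420],None,fx=3.3,fy=3.3,interpolation=cv2.INTER_CUBIC));print(ctrl.get_state()['finger_force'])
E
python3 row.py .54 -.1 .25 2.9
```

```text
time: 10.3
eef_pos: [0.4781, 0.1188, 0.1092]
tcp_rot: [0.013, 1.0, 0.0, 0.002]
contact_force: [0.1, -0.1, -1.4]
opening: 0.562
finger_force: 61.6
time: 11.1
eef_pos: [0.4781, 0.1188, 0.2448]
tcp_rot: [0.013, 1.0, 0.0, 0.002]
contact_force: [0.7, 0.7, -0.3]
opening: 0.556
finger_force: 63.6
63.60401272773743
[-6.862, -21.699, -0.684, 0.0, 0.002, 0.215] t 11.15
```

View pics/side4.png

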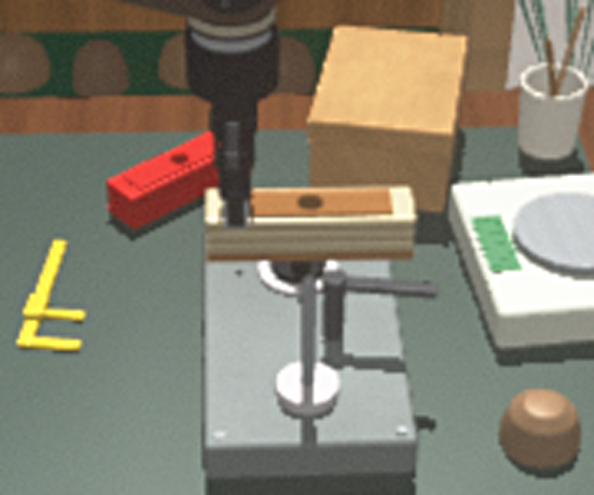

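The bobbin is held level, with its underside well above the spindle tip and the hole visible at (311,203) in the crop. Next I'll carry it to the pad.

```bash
python3 -m crank '[[0,-2,-0.5,0,0,0.02],[0,-5,-0.5,0,0,0.04],[0,-9,-0.5,0,0,0.06],[0,-13,-0.5,0,0,0.08],[0,-17,-0.5,0,0,0.1],[0,-21,-0.5,0,0,0.12],[0,-25,-0.5,0,0,0.14],[0,-29,-0.5,0,0,0.16],[0,-32,-0.5,0,0,0.18],[0,-34,-0.5,0,0,0.2]]'; python3 row.py .491 -.292 .1 2.905
```

```text
time: 12.15
eef_pos: [0.4665, -0.2229, 0.2452]
tcp_rot: [0.115, 0.993, 0.001, -0.001]
contact_force: [1.0, 0.5, -1.4]
opening: 0.558
finger_force: 63.6
[-3.999, -6.185, 14.499, 0.001, -0.003, 0.007] t 12.15
```

```bash
python3 -m crank '[[-2,-3,1,0,0,0.01],[-4,-6.2,4,0,0,0.01],[-4,-6.2,8,0,0,0.01],[-4,-6.2,12,0,0,0.01],[-4,-6.2,14.5,0,0,0.01],[-4,-6.2,14.5,0,0,0.01],[-4,-6.2,14.5,0,0,0.01],[-4,-6.2,14.5,0,0,0.01]]'; python3 row.py .491 -.292 .0177 2.905
python3 - <<'E'
from h import *; import meas as M
for n in('top','side'):
    im,d=cam(n);q=cloud(n,d)
    for a,b,t in((.12,.145,'top face'),(.05,.16,'all')):
        m=(q[...,2]>a)&(q[...,2]<b)&(q[...,0]>.5)&(q[...,0]<.68)&(q[...,1]>-.37)&(q[...,1]<-.24)
        M.rect(q[m],n+t); print(np.linalg.lstsq(np.c_[q[m][:,:2]-[.55,-.3],np.ones(m.sum())],q[m][:,2],rcond=None)[0])
E
```

```text
time: 12.95
eef_pos: [0.4938, -0.2914, 0.1042]
tcp_rot: [0.118, 0.993, -0.001, 0.001]
contact_force: [-0.5, -0.6, -0.9]
opening: 0.553
finger_force: 63.6
[0.278, -0.114, 8.649, -0.002, 0.003, -0.0] t 12.95
toptop face 367 [ 580.6 -305.8] [ 50.6 124.5] 74.3 z 0.131
[-0.03648857 -0.04475426  0.13193785]
topall 450 [ 580.5 -306.1] [ 50.8 124.2] 74.9 z 0.13
[-0.10370127 -0.33150497  0.12902445]
sidetop face 1231 [ 571.  -308.1] [ 54.2 145.1] 78.3 z 0.132
[-1.16890080e-04  6.98610629e-02  1.32283147e-01]
sideall 1753 [ 571.  -308.2] [ 56.1 145.2] 77.5 z 0.131
[0.08242845 0.45907665 0.12980259]
```

```bash
python3 -m crank '[[0,0,3,0,0,0],[0,0,6,0,0,0],[0,0,7.5,0,0,0],[0,0,8,0,0,0],[0,0,8,0,0,0],[0,0,8,0,0,0]]'; python3 -m crank '[[0,0,0.2,0,0,0],[0,0,0.2,0,0,0],[0,0,0.2,0,0,0]]'
```

```text
time: 13.65
eef_pos: [0.4938, -0.2914, 0.024]
tcp_rot: [0.118, 0.993, -0.001, 0.001]
contact_force: [0.0, -0.7, -1.9]
opening: 0.555
finger_force: 63.6
time: 13.95
eef_pos: [0.493, -0.2908, 0.0209]
tcp_rot: [0.118, 0.993, -0.0, 0.0]
contact_force: [-0.2, 0.2, -1.4]
opening: 0.557
finger_force: 63.6
```

```bash
python3 -m crank '[[0,0,0.15,0,0,0],[0,0,0.15,0,0,0],[0,0,0.15,0,0,0]]';python3 -m crank '[[0,0,0.15,0,0,0],[0,0,0.15,0,0,0],[0,0,0.15,0,0,0]]'
```

```text
time: 14.25
eef_pos: [0.4928, -0.2907, 0.0189]
tcp_rot: [0.118, 0.993, -0.0, 0.0]
contact_force: [-0.1, -0.4, -0.7]
opening: 0.558
finger_force: 63.6
time: 14.55
eef_pos: [0.4929, -0.2907, 0.0186]
tcp_rot: [0.118, 0.993, -0.0, -0.0]
contact_force: [-1.9, 0.8, 5.1]
opening: 0.554
finger_force: 64.3
```

Contact with the pad is felt (5 N). Release, rise, and measure.

```bash
python3 -m crank '[[0,0,0,0,0,0],[0,0,0,0,0,0],[0,0,0,0,0,0],[0,0,0,0,0,0],[0,0,0,0,0,0],[0,0,0,0,0,0]]' 1; python3 -m crank '[[0,0,-4,0,0,0],[0,0,-8,0,0,0],[0,0,-11,0,0,0],[-8,0,-12,0,0,0],[-8,0,-12,0,0,0]]'
cat > bob.py <<'E'
from h import *; import meas as M, sys
x0,x1,y0,y1,a,b=map(float,sys.argv[1:7])
for n in('top','side'):
    im,d=cam(n);q=cloud(n,d)
    m=(q[...,2]>a)&(q[...,2]<b)&(q[...,0]>x0)&(q[...,0]<x1)&(q[...,1]>y0)&(q[...,1]<y1)
    M.rect(q[m],n); print(np.round(np.linalg.lstsq(np.c_[q[m][:,:2]-[.55,-.3],np.ones(m.sum())],q[m][:,2],rcond=None)[0],3))
E
python3 bob.py .42 .68 -.4 -.22 .04 .056
```

```text
time: 15.15
eef_pos: [0.4927, -0.2905, 0.0172]
tcp_rot: [0.118, 0.993, 0.0, -0.0]
contact_force: [0.3, -0.5, -0.0]
opening: 1.001
finger_force: 0.0
time: 15.65
eef_pos: [0.5727, -0.3102, 0.1402]
tcp_rot: [0.118, 0.993, -0.001, 0.002]
contact_force: [0.2, -0.6, -0.8]
opening: 1.001
finger_force: 0.0
top 192 [ 550.7 -299.9] [ 47.  112.8] 77.1 z 0.047
[-0.017 -0.054  0.047]
side 1317 [ 553.1 -303.7] [ 54.8 179.9] 78.9 z 0.047
[0.003 0.015 0.047]
```

```bash
python3 -m crank '[[0,0,0,0,0,0]]'; python3 row.py .5537 -.305 .019 2.905
```

```text
time: 15.85
eef_pos: [0.5704, -0.3091, 0.1368]
tcp_rot: [0.118, 0.993, 0.0, -0.001]
contact_force: [-0.0, -0.2, -1.0]
opening: 0.995
finger_force: 0.0
[1.709, 0.002, 11.784, 0.0, -0.001, 0.0] t 15.85
```

```bash
python3 -m crank '[[1.7,0,2,0,0,0],[1.7,0,6,0,0,0],[1.7,0,9,0,0,0],[1.7,0,11.7,0,0,0],[1.7,0,11.7,0,0,0],[1.7,0,11.7,0,0,0],[1.7,0,11.7,0,0,0]]' && python3 -m crank '[[0,0,0,0,0,0],[0,0,0,0,0,0],[0,0,0,0,0,0],[0,0,0,0,0,0],[0,0,0,0,0,0],[0,0,0,0,0,0],[0,0,0,0,0,0]]' 0 20;python3 -m crank '[[0,0,0,0,0,0],[0,0,0,0,0,0],[0,0,0,0,0,0]]' 0 50;python3 -m crank '[[0,0,-1,0,0,0],[0,0,-2,0,0,0],[0,0,-4,0,0,0],[0,0,-7,0,0,0],[0,0,-10,0,0,0],[0,0,-13,0,0,0],[0,0,-13,0,0,0],[0,0,-13,0,0,0]]'; python3 bob.py .42 .68 -.4 -.22 .165 .19; python3 row.py .509 -.102 .15 3.025
```

```text
time: 16.55
eef_pos: [0.5548, -0.3062, 0.0224]
tcp_rot: [0.118, 0.993, -0.001, 0.001]
contact_force: [0.5, 0.1, 1.0]
opening: 1.0
finger_force: 0.0
time: 17.25
eef_pos: [0.5547, -0.3057, 0.022]
tcp_rot: [0.118, 0.993, -0.0, 0.001]
contact_force: [-1.9, 1.9, 6.0]
opening: 0.564
finger_force: 20.2
time: 17.55
eef_pos: [0.5548, -0.3057, 0.0224]
tcp_rot: [0.118, 0.993, -0.0, 0.001]
contact_force: [-2.0, 1.9, 6.9]
opening: 0.539
finger_force: 49.9
time: 18.35
eef_pos: [0.5541, -0.3055, 0.151]
tcp_rot: [0.118, 0.993, -0.0, 0.001]
contact_force: [-0.5, 0.0, -1.5]
opening: 0.535
finger_force: 51.3
top 134 [ 581.2 -289.1] [ 31.8 135. ] 65.6 z 0.174
[-0.003  0.006  0.175]
side 1303 [ 550.6 -310.3] [ 64.5 179.4] 78.6 z 0.173
[-0.     0.014  0.174]
[9.014, 18.657, -0.119, 0.002, -0.003, -0.12] t 18.45
```

```bash
cat > tray.py <<'E'
from h import *
from scipy.optimize import minimize
def cost(a,q):
    c,s=np.cos(a[2]),np.sin(a[2]);d=q[:,:2]-a[:2];x=np.abs(d[:,0]*c+d[:,1]*s);yy=np.abs(-d[:,0]*s+d[:,1]*c)
    e1=np.hypot(np.maximum(np.abs(x-.1)-.004,0),np.maximum(yy-.038,0))
    e2=np.hypot(np.maximum(np.abs(yy-.034)-.004,0),np.maximum(np.maximum(.042-x,x-.104),0))
    return np.minimum(np.minimum(e1,e2),.008).mean()
for n in('side','top'):
    D=[cam(n) for _ in range(5)];d=np.median([x[1] for x in D],0);q=cloud(n,d)
    cv2.imwrite('pics/tr_%s.png'%n,D[0][0])
    m=(q[...,2]>.063)&(q[...,2]<.073)&(abs(q[...,0]-.51)<.13)&(abs(q[...,1]+.1)<.07)
    q=q[m]; 
    if len(q)<40: print(n,len(q));continue
    best=[]
    for dx in(-.008,0,.008):
        for dy in(-.008,0,.008):
            a=np.array([.508+dx,-.102+dy,-.115]);r=minimize(cost,a,(q,),method='Nelder-Mead',options=dict(initial_simplex=a+np.array([[0,0,0],[.008,0,0],[0,.008,0],[0,0,.04]]),xatol=1e-5,fatol=1e-8));best.append((r.fun,*r.x))
    print(n,len(q),np.round(sorted(best)[0],4),np.round(sorted(best)[2],4))
E
python3 tray.py
```

```text
side 186 [ 0.      0.5065 -0.0997 -0.1284] [ 0.      0.5065 -0.0997 -0.1284]
top 231 [ 0.      0.5048 -0.0967 -0.1129] [ 0.      0.5048 -0.0967 -0.1129]
```

```bash
cat >> tray.py <<'E'
    for z0 in (.055,.06,.064):
        Q=cloud(n,d);m=(Q[...,2]>z0)&(Q[...,2]<.074)&(abs(Q[...,0]-.51)<.13)&(abs(Q[...,1]+.1)<.07);Q=Q[m][:,:2]
        w=-.12;c,s=np.cos(w),np.sin(w);ax=np.array([[c,s],[-s,c]]);e=(Q)@ax.T
        lo,hi=e.min(0),e.max(0);print(z0,len(Q),cv2.minAreaRect((Q*1000).astype(np.float32)),'ctr',np.round(((lo+hi)/2)@ax*1000,1),np.round((hi-lo)*1000,1))
E
python3 tray.py
```

```text
side 188 [ 0.      0.5066 -0.0988 -0.1134] [ 0.      0.5067 -0.0988 -0.1134]
0.055 285 ((506.3663635253906, -97.98544311523438), (77.59642028808594, 207.63026428222656), 83.78665924072266) ctr [506.6 -98.9] [207.8  78. ]
0.06 224 ((506.3663635253906, -97.98544311523438), (77.59642028808594, 207.63026428222656), 83.78665924072266) ctr [506.6 -98.9] [207.8  78. ]
0.064 171 ((506.266845703125, -97.97461700439453), (77.59642028808594, 207.43002319335938), 83.78665924072266) ctr [506.5 -98.9] [207.6  78. ]
top 231 [ 0.      0.5047 -0.0967 -0.1144] [ 0.      0.5047 -0.0967 -0.1144]
0.055 263 ((504.8673095703125, -96.79576110839844), (76.22772979736328, 207.95237731933594), 83.6353759765625) ctr [505.  -97.1] [208.   77.4]
0.06 247 ((504.88568115234375, -96.71061706542969), (76.22712707519531, 207.88954162597656), 83.68880462646484) ctr [505.  -97.1] [208.   77.4]
0.064 217 ((504.9740295410156, -96.72038269042969), (76.22712707519531, 207.71177673339844), 83.68880462646484) ctr [505.1 -97.1] [207.9  77.4]
```

Run:
```python
from h import *
a=cv2.imread('pics/tr_side.png')[230:320,260:390];b=cv2.imread('pics/tr_top.png')[165:250,335:410]
a=cv2.resize(a,None,fx=3.1,fy=3.1,interpolation=cv2.INTER_CUBIC);b=cv2.resize(b,(int(75*279/85),a.shape[0]),interpolation=cv2.INTER_CUBIC)
cv2.imwrite('pics/trays.png',np.hstack([a,b]))
```

```text
(no output)
```

View pics/trays.png

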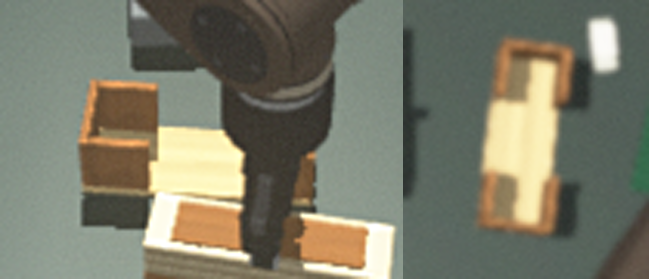

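The tray is fully in view in the top image, and the two cameras' fits agree: centre (505.7,-97.4) mm, yaw -0.110. Moving above it.

```bash
python3 row.py .5057 -.0975 .15 3.032; python3 -m crank '[[1,2,0,0,0,-0.02],[2.5,5,0,0,0,-0.04],[4,9,0,0,0,-0.06],[6,13,0,0,0,-0.08],[8,17,0,0,0,-0.11],[9.4,19.2,0,0,0,-0.127],[9.4,19.2,0,0,0,-0.127],[9.4,19.2,0,0,0,-0.127],[9.4,19.2,0,0,0,-0.127],[9.4,19.2,0,0,0,-0.127]]';python3 row.py .5057 -.0975 .09 3.032; python3 bob.py .36 .64 -.19 0 .165 .185
```

```text
[9.563, 19.069, 0.035, -0.0, 0.0, -0.127] t 19.45
time: 20.45
eef_pos: [0.508, -0.0978, 0.1505]
tcp_rot: [0.056, 0.998, -0.0, 0.0]
contact_force: [-0.3, 0.2, -0.8]
opening: 0.535
finger_force: 51.4
[0.239, 0.006, 6.049, -0.0, 0.0, -0.002] t 20.45
top 4 [589.6 -80.2] [3.1 7.1] 64.7 z 0.175
[0.728 0.587 0.017]
side 924 [ 504.7 -101.6] [ 62.2 177.5] 85.6 z 0.174
[-0.     0.045  0.165]
```

```bash
python3 -m crank '[[0.2,0,2,0,0,0],[0.2,0,4,0,0,0],[0.2,0,5,0,0,0],[0.2,0,5,0,0,0],[0.2,0,5,0,0,0],[0.2,0,5,0,0,0]]'
python3 - <<'E'
from h import *
D=[cam('side') for _ in range(5)];d=np.median([x[1] for x in D],0);im=D[0][0];q=cloud('side',d)
for z0,z1 in((.116,.132),(.12,.13)):
    m=(q[...,2]>z0)&(q[...,2]<z1)&(abs(q[...,0]-.506)<.13)&(abs(q[...,1]+.098)<.07)&(im[...,2]>110)
    p=q[m];print(m.sum(),cv2.minAreaRect((p[:,:2]*1000).astype(np.float32)),np.median(p[:,2]))
cv2.imwrite('pics/side5.png',cv2.resize(im[200:320,250:400],None,fx=4,fy=4,interpolation=cv2.INTER_CUBIC))
E
python3 row.py .5057 -.0975 .027 3.032
```

```text
time: 21.15
eef_pos: [0.5066, -0.0968, 0.1015]
tcp_rot: [0.055, 0.998, -0.0, 0.001]
contact_force: [0.8, 0.5, -0.7]
opening: 0.535
finger_force: 51.4
867 ((503.7320861816406, -99.19866943359375), (55.66200637817383, 178.6456756591797), 85.5843276977539) 0.1254910600335355
799 ((503.69305419921875, -99.1956558227539), (55.66200637817383, 178.56747436523438), 85.5843276977539) 0.12566031254542864
[0.026, -0.101, 7.397, -0.0, 0.001, -0.0] t 21.4
```

View pics/side5.png

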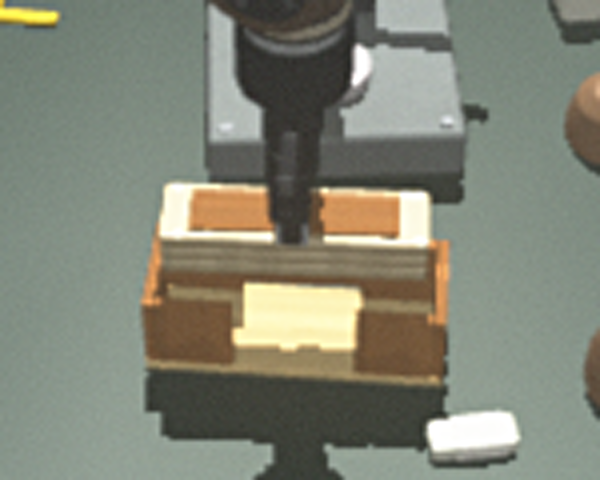

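The bobbin hovers over the tray, slightly to the -x side. A quick yaw check by edge fitting before lowering.

Run:
```python
from h import *
D=[cam('side') for _ in range(6)];d=np.median([x[1] for x in D],0);im=np.mean([x[0] for x in D],0);q=cloud('side',d)
m=(q[...,2]>.119)&(q[...,2]<.132)&(abs(q[...,0]-.506)<.13)&(abs(q[...,1]+.098)<.07)&(im[...,2]>110)
p=q[m];print(p[:,0].min(),p[:,0].max())
for pc in(2,98):
    X=[];Y=[]
    for s in np.arange(.425,.585,.006):
        if .47<s<.53: continue
        v=p[(p[:,0]>=s)&(p[:,0]<s+.006),1]
        if len(v)>3: X.append(s+.003-.5057);Y.append(np.percentile(v,pc))
    f=np.polyfit(X,Y,1);print(pc,f,np.std(np.polyval(f,X)-Y))
m=(q[...,2]>.06)&(q[...,2]<.074)&(abs(q[...,0]-.506)<.13)&(abs(q[...,1]+.098)<.07)&(q[...,1]<-.11)
p=q[m]
print('tray x',p[:,0].min(),p[:,0].max())
print('tray front',[ (round(a,3),round(np.percentile(p[(p[:,0]>a)&(p[:,0]<a+.02),1],3),4)) for a in (.40,.42,.44,.56,.58) if ((p[:,0]>a)&(p[:,0]<a+.02)).sum()>3])
```

```text
0.4132682159175628 0.5943007468680068
2 [-0.08196089 -0.12195887] 0.00037756993212637675
98 [-0.08929829 -0.0740868 ] 0.0012157321439315927
tray x 0.39979956166789654 0.6081501788045913
tray front [(0.4, np.float64(-0.1261)), (0.42, np.float64(-0.1289)), (0.44, np.float64(-0.1311)), (0.56, np.float64(-0.1444)), (0.58, np.float64(-0.1464))]
```

```bash
python3 -m crank '[[-0.2,0,0,0,0,0.025],[-0.2,0,0,0,0,0.025],[-0.2,0,1,0,0,0.025],[-0.2,0,2,0,0,0.025],[-0.2,0,3,0,0,0.025],[-0.2,0,3,0,0,0.025],[-0.2,0,3,0,0,0.025]]'; python3 -m crank '[[0,0,1,0,0,0],[0,0,2,0,0,0],[0,0,3,0,0,0],[0,0,3.6,0,0,0],[0,0,3.6,0,0,0],[0,0,3.6,0,0,0]]'
```

```text
time: 22.4
eef_pos: [0.5071, -0.0964, 0.0695]
tcp_rot: [0.067, 0.998, 0.0, -0.001]
contact_force: [-0.1, 0.3, -0.7]
opening: 0.535
finger_force: 51.4
time: 23.0
eef_pos: [0.5076, -0.0966, 0.0341]
tcp_rot: [0.067, 0.998, 0.0, -0.0]
contact_force: [0.5, 0.1, -0.7]
opening: 0.535
finger_force: 51.4
```

```bash
python3 -m crank '[[0,0,0.4,0,0,0],[0,0,0.4,0,0,0],[0,0,0.4,0,0,0]]'; python3 -m crank '[[0,0,0.15,0,0,0],[0,0,0.15,0,0,0],[0,0,0.15,0,0,0]]';python3 -m crank '[[0,0,0.15,0,0,0],[0,0,0.15,0,0,0],[0,0,0.15,0,0,0]]'
```

```text
time: 23.3
eef_pos: [0.5077, -0.0966, 0.0304]
tcp_rot: [0.067, 0.998, -0.0, 0.0]
contact_force: [-0.7, 0.1, -1.7]
opening: 0.541
finger_force: 51.4
time: 23.6
eef_pos: [0.5076, -0.0966, 0.0288]
tcp_rot: [0.067, 0.998, 0.0, 0.0]
contact_force: [0.1, 0.3, -0.8]
opening: 0.531
finger_force: 51.4
time: 23.9
eef_pos: [0.5075, -0.0966, 0.0272]
tcp_rot: [0.067, 0.998, 0.0, -0.0]
contact_force: [-0.5, 0.4, -1.6]
opening: 0.536
finger_force: 51.4
```

```bash
python3 -m crank '[[0,0,0.1,0,0,0],[0,0,0.1,0,0,0],[0,0,0.1,0,0,0]]'; python3 -m crank '[[0,0,0.1,0,0,0],[0,0,0.1,0,0,0],[0,0,0.1,0,0,0]]'
```

```text
time: 24.2
eef_pos: [0.5078, -0.0967, 0.0266]
tcp_rot: [0.067, 0.998, -0.0, 0.0]
contact_force: [-0.3, 0.1, 1.3]
opening: 0.537
finger_force: 52.6
time: 24.5
eef_pos: [0.5078, -0.0967, 0.0265]
tcp_rot: [0.067, 0.998, -0.0, -0.0]
contact_force: [-4.1, 0.6, 8.6]
opening: 0.532
finger_force: 55.3
```

It's on the floor at the expected height. Release, rise, and check.

```bash
python3 -m crank '[[0,0,0,0,0,0],[0,0,0,0,0,0],[0,0,0,0,0,0],[0,0,0,0,0,0],[0,0,0,0,0,0]]' 1 20; python3 -m crank '[[0,0,-3,0,0,0],[0,0,-7,0,0,0],[0,0,-11,0,0,0],[0,0,-15,0,0,0],[0,0,-18,0,0,0],[0,0,-20,0,0,0],[0,0,-20,0,0,0],[0,0,-20,0,0,0]]'
python3 - <<'E'
from h import *
D=[cam('side') for _ in range(5)];d=np.median([x[1] for x in D],0);im=D[0][0];q=cloud('side',d)
m=(q[...,2]>.046)&(q[...,2]<.056)&(abs(q[...,0]-.506)<.1)&(abs(q[...,1]+.098)<.045)&(im[...,2]>100)
p=q[m];print(len(p),cv2.minAreaRect((p[:,:2]*1000).astype(np.float32)),np.median(p[:,2]),np.linalg.lstsq(np.c_[p[:,:2],np.ones(len(p))],p[:,2],rcond=None)[0])
k=(q[...,2]>.117)&(q[...,2]<.133)&(q[...,0]>.5)&(q[...,0]<.72)&(abs(q[...,1]-.2)<.06);k=q[k];print('keeper',cv2.minAreaRect((k[:,:2]*1000).astype(np.float32)))
a=np.hstack([cv2.resize(im[220:320,270:390],(480,400)),cv2.resize(im[150:250,290:390],(400,400))[:,:310]]);cv2.imwrite('pics/end.png',a)
E
```

```text
time: 25.0
eef_pos: [0.5076, -0.0966, 0.0252]
tcp_rot: [0.067, 0.998, 0.0, -0.0]
contact_force: [-0.8, -0.6, 0.5]
opening: 1.0
finger_force: 0.0
time: 25.8
eef_pos: [0.5074, -0.0965, 0.2247]
tcp_rot: [0.067, 0.998, 0.0, -0.0]
contact_force: [0.9, -0.2, -0.4]
opening: 1.002
finger_force: 0.0
943 ((505.3182067871094, -100.95748901367188), (71.93949890136719, 191.37112426757812), 84.02628326416016) 0.05120595010443363 [ 0.00026377 -0.00011745  0.05098562]
keeper ((611.2047729492188, 198.82699584960938), (25.378128051757812, 108.85306549072266), 82.93590545654297)
```

View pics/end.png

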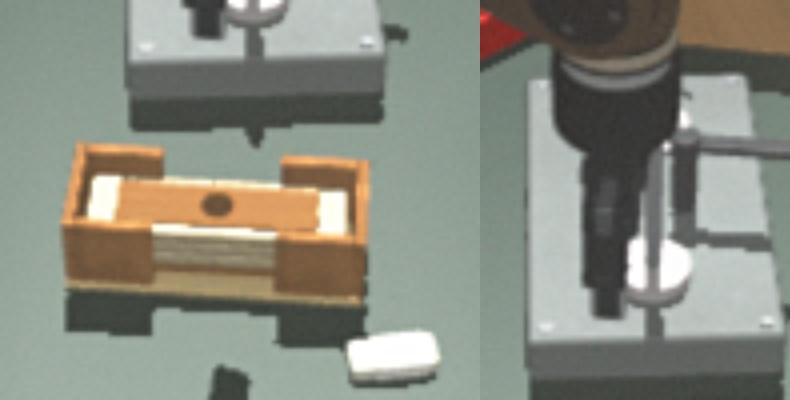

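The bobbin lies flat in the tray, level, with its top at 51 mm. The keeper is still at +x and the gripper is clear, so I'm handing in.

```bash
python3 -c "
from plant import ctrl
print(ctrl.sign_off())"
```

```text
the job is handed in; nothing more can be done
None
```

The job is handed in at about 26 s of the 72 s: the last pictures show the bobbin released and flat on the tray's floor, the keeper still swung clear with the knob turned to three dots, and the nearby loose items I could see undisturbed; sign-off gave no verdict.

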